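# Refit the pump housing's access panel and hold it shut

### The job

Refit the access panel of the pump's inspection housing: take the panel from its timber cradle by the wing of its fastener and hang it by its round eye on the housing's post, so that it lies over the frame between the two side guides. Only then turn the fastener's wing until its slot lines up with the panel's length (the two index lines), so that its tongue can drop through the frame, and press the panel down, against the sprung seat, until it is flush on the frame. Finish while still holding it pressed there, and leave the other things on the bench where they are.

Things in the scene. Friction and masses are not known exactly. Their poses are not given: they have to be found in the camera images.
- housing: Blue open metal box fixed to the bench, 200 (x) x 114 (y) mm. Origin: centre of its underside; x towards the post. Its rim (the frame) is 60 mm up. A deck 3 mm below the rim has a central slot, 42 (x) x 18 (y) mm, for the fastener's tongue. Two guides at y = +-53 mm (inner faces), x = -90 to -35 mm, rise 18 mm above the rim. Low feet reach y = +-77 mm.
- post_tip (a point): Tip of the housing's upright steel post: diameter 13 mm, tapered over its top 8 mm, 78 mm from the housing's centre along its +x, tip 30 mm above the rim (90 mm above the bench).
- seat (a joint): Sprung steel ring inside the rim, in m: 0 = up, its top 5 mm above the rim; grows as it is pressed down, 0.005 = level with the rim. It pushes up with 5 N at 0 and 11 N at 0.005, so the panel's weight alone does not press it down.
- panel: Loose aluminium plate, 190 (x) x 100 (y) x 5 mm, about 0.3 kg, on the cradle at the start. Origin: centre of its underside; x towards its eye, z up. The fastener stands at its centre, near the centre of mass. Hung with the fastener crosswise it is propped about 7 mm above the rim; lined up it drops to 5 mm (on the seat), pressed home to 0.
- eye (a point): Centre of the panel's round hole, at its underside: diameter 18 mm, 78 mm from the panel's centre along its +x.
- wing (a point): On the fastener's axis at the height to grip, 26 mm above the panel's top face. The wing: upright steel bar 40 mm long (its x) x 12 mm thick (its y), 4 to 34 mm above the panel's top, a dark slot along its top; collar of 26 mm diameter, 4 mm high, below. Under the panel its tongue, 34 x 8 mm, parallel to the wing, reaches 10 mm below the underside.
- fastener (a joint): Turn of the fastener in the panel, rad, counterclockwise from above, range -0.3 to 3.45: at 0 and at 3.14 wing, slot and tongue lie along the panel's length (lined up); at 1.57 crosswise. It turns stiffly (0.06 N m) and stays where it is left, so the panel can be carried by the wing.
- cradle: Timber cradle fixed to the bench, 170 (x) x 110 (y) mm: two battens along x, top 30 mm above the bench, with the panel lying on them. Origin: centre of its underside.
- sleeve: Bystander: upright steel sleeve, 64 mm diameter, 55 mm high, between the work places. Origin: centre of its underside.
- bushing: Bystander: upright copper bushing, 50 mm diameter, 35 mm high. Origin: centre of its underside.
- spacer: Bystander: flat white ring, 70 mm diameter, 6 mm high. Origin: centre of its underside.
- hammer: Bystander: hammer lying towards the back of the bench.
- screwdriver: Bystander: screwdriver lying on the left.
- wrench: Bystander: wrench lying on the right.
- can: Bystander: upright grey can, 54 mm diameter, 80 mm high, towards the back. Origin: centre of its underside.
- plug: Bystander: brass plug, 40 mm diameter, 35 mm high, near the robot. Origin: centre of its underside.

How it is judged:
By the outcome, as a careful person would: the job done as asked, in the order asked, and still so for the second after the job is handed in, while the arm keeps its last pose, push and grip.
It also fails if it takes over 51 s, if anything falls off the work surface, if the arm or the gripper's body presses on something with over 40 N, if the wrist force passes 120 N, or if a joint passes its speed limit or range.

### The arm

A 6-joint arm with a two-finger parallel gripper is mounted at the origin on the work surface. World frame = base frame: x ahead of the robot, y to its left, z up, the work surface at z = 0. Lengths are in m, angles in rad, forces in N, time in s.
With the tool pointing down it reaches from about 0.3 to 0.775 m from the base axis. Payload 14.6 kg.
Tool frame: the origin (TCP) lies on the mounting face of the last link; the fingertips stand 199 mm ahead of it and the grasp point (between the pads) lies 180 mm ahead of it; z points along the fingers, y is the line along which they close (so a half turn about z gives the same grasp; the last joint's range is limited). The gripper opens to 94 mm and grips with 3 to 60 N. Pads are 16 mm wide; open, the fingers measure 119 mm over their backs; the gripper's body (75 mm by 177 mm) begins 78 mm behind the grasp point.
Start: joints at [-1.394, 0.3, 1.521, -0, 1.321, -0.067], TCP at [0.133, -0.534, 0.405] pointing down, gripper open.
Joint ranges: [-3.03, 3.03], [-0.79, 2.21], [0.23, 2.52], [-1.04, 4.18], [0, 3.07], [-2.55, 2.55]. Speed limits (rad/s): [2.22, 2.22, 2.57, 3.14, 3.14, 3.14].

### API

Orientations are given as [roll, pitch, yaw] about the fixed x, y, z axes, in that order (R = Rz(yaw) Ry(pitch) Rx(roll)).
In Python, from station import get_obs, camera, hand_in gives the robot as it stands.
- The arm moves only by the tool apply_moves, never from a script. Its argument "increments" is a list of rows, each an object of numbers: "tx", "ty", "tz": the shift along the tool's x, y, z as a fraction of full scale; "ax", "ay", "az": the turn, a rotation vector about the tool's x, y, z as a fraction of full scale. In form: [{"tx": .., "ty": .., "tz": .., "ax": .., "ay": .., "az": ..}, ...]. A call has 1 to 12 rows; each row shifts and turns the commanded pose from where the row before left it, along the tool's axes as they then stand; what a row does not reach is not made up. Full scale, the value 1, is 30 mm for a shift and 5 degrees for a turn. A row lasts 1/8 s, in which the tool goes at most 62.5 mm and 10.7 degrees, less where a joint would pass 70% of its speed; a pose out of reach is approached as far as the arm can. A call with a number of a shift or a turn outside -1 to 1 is refused whole. A call with a gripper value outside its range is refused whole. "jaw" is the closure, from 0 (fully open) to 1 (shut), set as the call begins (left out, the last holds). The fingers move at their own pace and stop on an object; "force" is the grip in N (left out, the last holds). Time passes only in rows, so rows that do not move let the fingers close. It gives the time, the measured TCP pose, the force, the opening and the grip force at its end, in the units of the state.
- get_obs(): the state, without advancing time (a new reading comes with each control period).
- camera(name): name is "scene" or "side" or "wrist"; returns a dict with "pixels" (480x640x3 uint8, red, green, blue), "camera_matrix" (3x3 intrinsics, pixels), "dist" ([k1, k2, p1, p2, k3] as OpenCV has them; the pictures are not rectified), "R" (3x3) and "t" (3): a world point X has camera coordinates R X + t; the wrist camera has in their place "T_tool_cam" (4x4, takes a point from camera to tool coordinates, whose origin is the TCP and whose axes are the flange's). Camera axes: x right, y down, z forward; pixel columns grow to the right and rows downward; lengths in m; the calibration is good to about 2 mm. A picture is of the moment at which its call begins: read the wrist's pose just before it. There is no depth.
- hand_in(): hands the job in; it is judged then, once.
The state is a dict: "time_s": time; "qpos": joint angles; "joint_vel": joint speeds; "tau": joint torques, N m; "ee_pos": TCP position; "eef_rot": TCP orientation; "force": force on the tool from outside, world axes, zero at the start; "moment": the same for the moment, N m; "grip_width": finger opening in m; "grip_force": force on a finger pad.
Only numpy, scipy, OpenCV 4.12 (cv2) and the standard library are available. Lean on these libraries where they do the work, as an engineer would, in place of code of your own. Each camera call takes 0.05 s, during which the arm holds its last target. There are 200 camera calls.

## Working session

There is one attempt and no reset: what is moved stays moved. The work goes in short steps, Python scripts to look and compute and a tool call to move; the robot and the scene stay as the last step left them, time stands still between calls to the robot, and variables do not carry over. Pictures are saved under pics/ and viewed, at most 10 in all, crops included, and the job is handed in when it is done.

Besides the shell and the picture viewer there is one more tool, called in YAML: its name, and indented under it one key for each argument. apply_moves: Moves the arm, as the interface text tells. Its arguments: {"type":"object","properties":{"increments":{"type":"array"},"jaw":{"type":"number"},"force":{"type":"number"}},"required":["increments"]}

```bash
mkdir -p pics; cat > h.py <<'E'
import numpy as np, cv2, pickle
from station import get_obs, camera
from scipy.spatial.transform import Rotation as Ro
def snap(n, f=None):
    o=get_obs(); c=camera(n)
    if n=='wrist':
        T=np.eye(4);T[:3,:3]=Ro.from_euler('xyz',o['eef_rot']).as_matrix();T[:3,3]=o['ee_pos']
        W=np.linalg.inv(T@np.array(c['T_tool_cam']));c['R']=W[:3,:3];c['t']=W[:3,3]
    c['obs']=o
    if f: cv2.imwrite(f'pics/{f}.png',np.array(c['pixels'])[:,:,::-1]); pickle.dump(c,open(f'pics/{f}.pkl','wb'))
    return c
def load(f): return pickle.load(open(f'pics/{f}.pkl','rb'))
def proj(c,X):
    return cv2.projectPoints(np.array(X,float).reshape(-1,3),cv2.Rodrigues(np.array(c['R']))[0],np.array(c['t'],float),np.array(c['camera_matrix']),np.array(c['dist']))[0].reshape(-1,2)
def ray(c,uv,z):
    p=cv2.undistortPoints(np.array(uv,float).reshape(-1,1,2),np.array(c['camera_matrix']),np.array(c['dist'])).reshape(-1,2)
    R=np.array(c['R']);C=-R.T@np.array(c['t']);d=np.c_[p,np.ones(len(p))]@R
    return C+d*((np.atleast_1d(z)-C[2])/d[:,2])[:,None]
E
python3 - <<'E'
from h import *
for n in('scene','side','wrist'):
    c=snap(n,n+'0'); R=np.array(c['R']);print(n,-R.T@np.array(c['t']),R[2])
print(c['obs'])
E
```

```text
scene [1.11830553 0.634446   0.85704961] [-0.4841547  -0.55388703 -0.67735027]
side [ 0.43380191 -0.77954654  0.99851408] [ 0.11315184  0.65142285 -0.75022991]
wrist [ 0.21117744 -0.51488048  0.38363858] [-0.26620028 -0.06546752 -0.96169195]
{'time_s': 0.1, 'qpos': array([-1.39359801e+00,  3.00427002e-01,  1.52147216e+00,  1.21483284e-05,
        1.32068992e+00, -6.65856911e-02]), 'joint_vel': array([-2.95488760e-04, -1.18484772e-03, -2.44336224e-03,  7.52674203e-05,
       -4.64024301e-04, -2.70459690e-03]), 'tau': array([ 6.31894327e-04, -5.32644188e+01, -3.53283012e+01,  7.09981145e-02,
        2.34709441e-02, -4.80254232e-05]), 'ee_pos': array([ 0.13275987, -0.53372035,  0.40415649]), 'eef_rot': array([-3.14059922e+00, -7.80401778e-05,  2.43780957e-01]), 'force': array([-0.19040686, -0.34331982, -0.17381125]), 'moment': array([-0.03776371, -0.00647306, -0.0587097 ]), 'grip_force': 0.0, 'grip_width': 0.09451392435477181}
```

View pics/scene0.png

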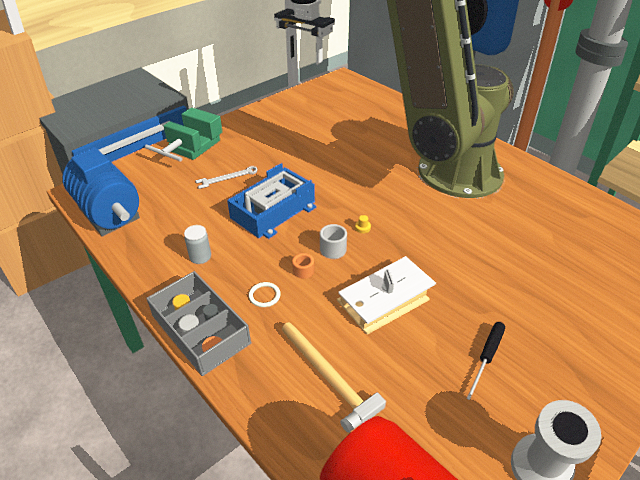

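View pics/side0.png

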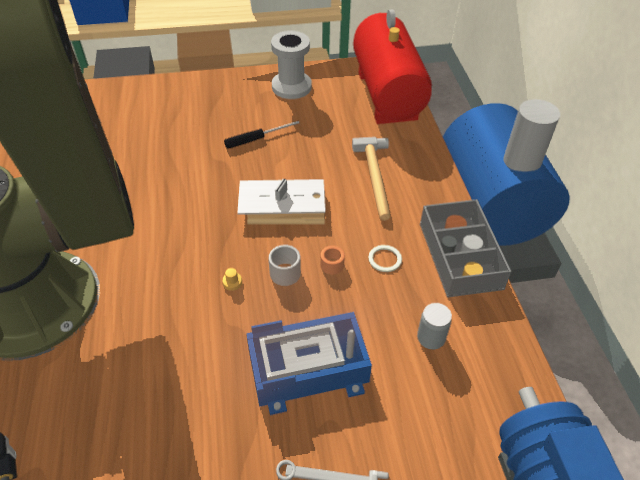

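The side view shows the panel on its cradle: corners about (241,181), (325,181), (325,213) and (239,213), eye (317,195), wing (281,190). The housing's post is at about (351,333) and its deck slot at (308,350). I'll compute coarse poses next, then take a closer wrist view.

```bash
python3 - <<'E'
from h import *
c=load('side0')
print(ray(c,[[241,181],[324,181],[325,213],[239,213],[317,195],[281,198]],.035).round(3))
print('post tip, slot',ray(c,[[351,333]],.09).round(3),ray(c,[[308,350]],.057).round(3))
print('sleeve top',ray(c,[[285,257]],.055).round(3),'bushing',ray(c,[[333,255]],.035).round(3),'can',ray(c,[[436,315]],.08).round(3),'plug',ray(c,[[231,272]],.035).round(3))
w=load('wrist0');print(np.array(w['T_tool_cam']).round(3),w['camera_matrix'])
E
```

```text
[[0.433 0.24  0.035]
 [0.619 0.211 0.035]
 [0.604 0.112 0.035]
 [0.42  0.141 0.035]
 [0.596 0.169 0.035]
 [0.516 0.172 0.035]]
post tip, slot [[ 0.59  -0.227  0.09 ]] [[ 0.514 -0.229  0.057]]
sleeve top [[ 0.501 -0.013  0.055]] bushing [[ 0.6   -0.007  0.035]] can [[ 0.75  -0.209  0.08 ]] plug [[ 0.392 -0.017  0.035]]
[[-0.    -0.962 -0.274  0.081]
 [ 1.    -0.     0.     0.001]
 [-0.    -0.274  0.962  0.021]
 [ 0.     0.     0.     1.   ]] [[409.20858094   0.         321.97054836]
 [  0.         409.20858094 240.83038066]
 [  0.           0.           1.        ]]
```

View pics/wrist0.png

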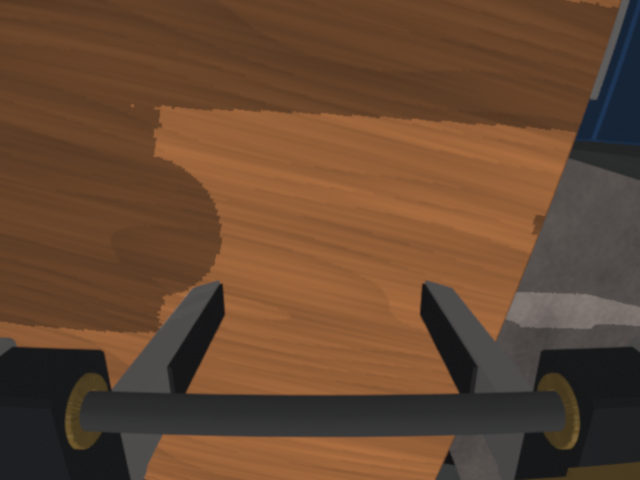

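The wrist camera currently sees only bare bench, so I'll move it above the housing.

apply_moves:
  increments:
    - {"tx": 1,"ty": -0.58}
    - {"tx": 1,"ty": -0.58}
    - {"tx": 1,"ty": -0.58}
    - {"tx": 1,"ty": -0.58}
    - {"tx": 1,"ty": -0.58}
    - {"tx": 1,"ty": -0.58}
    - {"tx": 1,"ty": -0.58}
    - {"tx": 1,"ty": -0.58}
    - {"tx": 1,"ty": -0.58}
    - {"tx": 1,"ty": -0.58}
    - {"tx": 1,"ty": -0.58}
    - {"tx": 1,"ty": -0.58}

```text
schema error: expected keys tx, ty, tz, ax, ay, az
```

apply_moves:
  increments:
    - {"az": 0.93}
    - {"az": 0.93}
    - {"az": 0.93}
    - {}
    - {}

```text
schema error: expected keys tx, ty, tz, ax, ay, az
```

```bash
python3 - <<'E'
from h import *
c=snap('wrist','house');print(c['obs']['ee_pos'],c['obs']['eef_rot'],c['obs']['time_s'])
E
```

```text
[ 0.13275607 -0.53371776  0.40421434] [-3.14067695e+00 -3.80775824e-05  2.43811717e-01] 0.15
```

View pics/house.png

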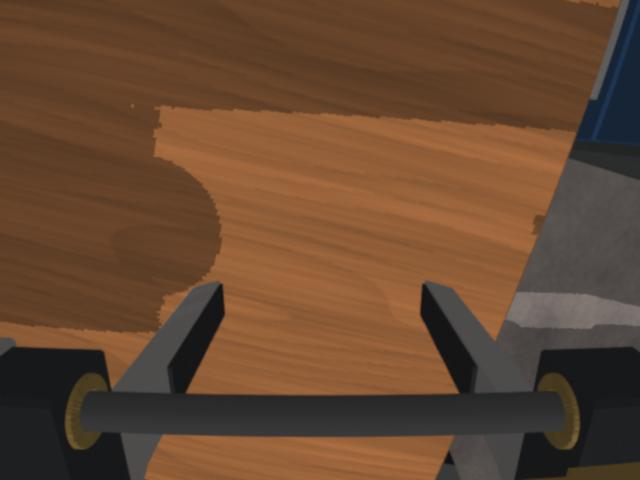

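The picture hasn't changed because both move calls were refused: every row needs all six keys. Sending them again.

apply_moves:
  increments:
    - {"tx": 1,"ty": -0.58,"tz": 0,"ax": 0,"ay": 0,"az": 0}
    - {"tx": 1,"ty": -0.58,"tz": 0,"ax": 0,"ay": 0,"az": 0}
    - {"tx": 1,"ty": -0.58,"tz": 0,"ax": 0,"ay": 0,"az": 0}
    - {"tx": 1,"ty": -0.58,"tz": 0,"ax": 0,"ay": 0,"az": 0}
    - {"tx": 1,"ty": -0.58,"tz": 0,"ax": 0,"ay": 0,"az": 0}
    - {"tx": 1,"ty": -0.58,"tz": 0,"ax": 0,"ay": 0,"az": 0}
    - {"tx": 1,"ty": -0.58,"tz": 0,"ax": 0,"ay": 0,"az": 0}
    - {"tx": 1,"ty": -0.58,"tz": 0,"ax": 0,"ay": 0,"az": 0}
    - {"tx": 1,"ty": -0.58,"tz": 0,"ax": 0,"ay": 0,"az": 0}
    - {"tx": 1,"ty": -0.58,"tz": 0,"ax": 0,"ay": 0,"az": 0}
    - {"tx": 1,"ty": -0.58,"tz": 0,"ax": 0,"ay": 0,"az": 0}
    - {"tx": 1,"ty": -0.58,"tz": 0,"ax": 0,"ay": 0,"az": 0}

```text
time_s: 1.7
ee_pos: [0.4324, -0.2433, 0.4046]
eef_rot: [-3.142, 0.0, 0.244]
force: [-0.3, 0.6, 0.3]
grip_width: 0.0939
grip_force: 0.0
```

apply_moves:
  increments:
    - {"tx": 0,"ty": 0,"tz": 0,"ax": 0,"ay": 0,"az": 0.93}
    - {"tx": 0,"ty": 0,"tz": 0,"ax": 0,"ay": 0,"az": 0.93}
    - {"tx": 0,"ty": 0,"tz": 0,"ax": 0,"ay": 0,"az": 0.93}
    - {"tx": 0,"ty": 0,"tz": 0,"ax": 0,"ay": 0,"az": 0}
    - {"tx": 0,"ty": 0,"tz": 0,"ax": 0,"ay": 0,"az": 0}

```text
time_s: 2.33
ee_pos: [0.4317, -0.2442, 0.4046]
eef_rot: [-3.142, 0.0, 0.002]
force: [0.6, 0.1, 0.7]
grip_width: 0.0941
grip_force: 0.0
```

```bash
python3 - <<'E'
from h import *
c=snap('wrist','house');print(c['obs']['ee_pos'],c['obs']['eef_rot'],c['obs']['time_s'])
E
```

```text
[ 0.43168701 -0.24421495  0.40461263] [-3.14153011e+00  7.09666320e-05  2.07220497e-03] 2.325
```

View pics/house.png

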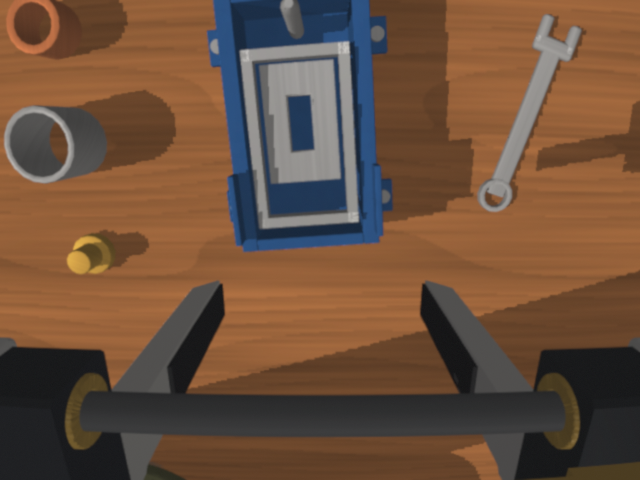

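The housing is in view. The deck slot's corners are at about (287,95), (311,95), (314,149) and (291,152), the seat ring's at (241,52), (349,42), (358,220) and (260,229), and the post tip at about (289,2). I'll refine these numerically.

```bash
cat > fit.py <<'E'
from h import *
def quad(c,mask,seed):
    n,l=cv2.connectedComponents(mask.astype(np.uint8),connectivity=4)
    k=(l==l[seed[1],seed[0]]).astype(np.uint8)
    ct=max(cv2.findContours(k,cv2.RETR_EXTERNAL,cv2.CHAIN_APPROX_NONE)[0],key=cv2.contourArea)
    return k,ct[:,0].astype(float)
E
python3 - <<'E'
from fit import *
c=load('house');im=np.array(c['pixels']).astype(int)
sat=im.max(2)-im.min(2)
m=(im[:,:,2]-im[:,:,0]>20)
k,ct=quad(c,m,(300,122));X=ray(c,ct,.057)[:,:2].astype(np.float32)
print('slot',cv2.minAreaRect(X), k.sum())
k,ct=quad(c,(sat<25)&(im.sum(2)>300),(255,120));
print(len(ct),cv2.boundingRect(ct.astype(np.int32)))
for z in(.060,.065):
    print(z,cv2.minAreaRect(ray(c,ct,z)[:,:2].astype(np.float32)))
print('post base/tip hints',ray(c,[[289,2]],.09),ray(c,[[296,35]],.06))
print(im[0:12,280:304].sum(2)//3)
# side view blue box check
E
```

```text
slot ((0.5138511061668396, -0.2282065451145172), (0.040603771805763245, 0.016996989026665688), 4.296697616577148) 1185
564 (240, 41, 119, 188)
0.06 ((0.5018259286880493, -0.22869263589382172), (0.13759440183639526, 0.08169591426849365), 4.180037021636963)
0.065 ((0.5019900798797607, -0.22893685102462769), (0.13547159731388092, 0.08043549209833145), 4.1800537109375)
post base/tip hints [[ 0.59195096 -0.22277464  0.09      ]] [[ 0.57722953 -0.22542346  0.06      ]]
[[ 56  72  95 117 133 147 153 153 153 152 152 146 122  91  75  70  67  60
   54  52  51  52  52  51]
 [ 65  89 113 127 140 150 153 153 152 152 152 148 130 101  80  73  69  64
   56  53  53  52  53  52]
 [ 77 105 124 135 145 152 153 152 152 152 151 149 136 108  84  75  72  68
   60  54  52  53  52  52]
 [ 85 115 131 139 147 153 153 152 151 152 152 149 135 109  87  79  75  71
   65  56  53  53  53  53]
 [ 91 120 134 141 147 152 153 152 151 152 151 146 130 105  87  80  77  75
   68  59  54  52  52  52]
 [ 95 124 136 141 146 151 151 151 152 151 149 140 119  97  85  81  79  77
   72  62  55  53  53  53]
 [100 127 136 140 144 146 148 149 149 148 143 128 107  91  85  82  80  77
   74  65  55  53  53  52]
 [101 126 135 138 138 138 141 141 140 136 126 111  96  88  85  83  81  79
   76  67  58  52  53  53]
 [ 94 121 133 134 129 127 132 132 127 121 109  97  90  86  86  84  82  81
   77  69  58  53  52  52]
 [ 81 111 128 132 129 127 128 126 120 112 102  93  90  87  85  84  82  81
   78  71  60  53  51  52]
 [ 73 103 124 129 129 128 126 121 116 109 100  93  89  87  85  84  83  82
   79  72  61  53  52  52]
 [ 63  92 117 126 126 126 123 118 113 107  99  92  89  87  85  83  83  81
   79  74  62  52  49  50]]
```

Slot centre is (0.514, -0.228) with yaw 0.074. The post this predicts, (0.592, -0.222), agrees with the tip I saw. Moving on to the panel view.

apply_moves:
  increments:
    - {"tx": 0,"ty": -1,"tz": 0,"ax": 0,"ay": 0,"az": 0}
    - {"tx": 0,"ty": -1,"tz": 0,"ax": 0,"ay": 0,"az": 0}
    - {"tx": 0,"ty": -1,"tz": 0,"ax": 0,"ay": 0,"az": 0}
    - {"tx": 0,"ty": -1,"tz": 0,"ax": 0,"ay": 0,"az": 0}
    - {"tx": 0,"ty": -1,"tz": 0,"ax": 0,"ay": 0,"az": 0}
    - {"tx": 0,"ty": -1,"tz": 0,"ax": 0,"ay": 0,"az": 0}
    - {"tx": 0,"ty": -1,"tz": 0,"ax": 0,"ay": 0,"az": 0}
    - {"tx": 0,"ty": -1,"tz": 0,"ax": 0,"ay": 0,"az": 0}
    - {"tx": 0,"ty": -1,"tz": 0,"ax": 0,"ay": 0,"az": 0}
    - {"tx": 0,"ty": -1,"tz": 0,"ax": 0,"ay": 0,"az": 0}
    - {"tx": 0,"ty": -1,"tz": 0,"ax": 0,"ay": 0,"az": 0}
    - {"tx": 0,"ty": -1,"tz": 0,"ax": 0,"ay": 0,"az": 0}

```text
time_s: 3.88
ee_pos: [0.4315, 0.1168, 0.4047]
eef_rot: [-3.142, -0.0, 0.001]
force: [-0.3, 0.4, 0.8]
grip_width: 0.0939
grip_force: 0.0
```

apply_moves:
  increments:
    - {"tx": 0,"ty": -1,"tz": 0,"ax": 0,"ay": 0,"az": 0}
    - {"tx": 0,"ty": -1,"tz": 0,"ax": 0,"ay": 0,"az": 0}
    - {"tx": 0,"ty": 0,"tz": 0,"ax": 0,"ay": 0,"az": 0.9}
    - {"tx": 0,"ty": 0,"tz": 0,"ax": 0,"ay": 0,"az": 0.9}
    - {"tx": 0,"ty": 0,"tz": 0,"ax": 0,"ay": 0,"az": 0}
    - {"tx": 0,"ty": 0,"tz": 0,"ax": 0,"ay": 0,"az": 0}

```text
time_s: 4.62
ee_pos: [0.4316, 0.1757, 0.4047]
eef_rot: [-3.142, -0.0, -0.155]
force: [0.7, -0.8, -0.1]
grip_width: 0.0943
grip_force: 0.0
```

```bash
python3 - <<'E'
from h import *
c=snap('wrist','panel');print(c['obs']['ee_pos'],c['obs']['eef_rot'],c['obs']['time_s'])
E
```

```text
[0.43157904 0.17572426 0.40468652] [-3.14151381e+00 -5.15279932e-05 -1.54735331e-01] 4.625
```

View pics/panel.png

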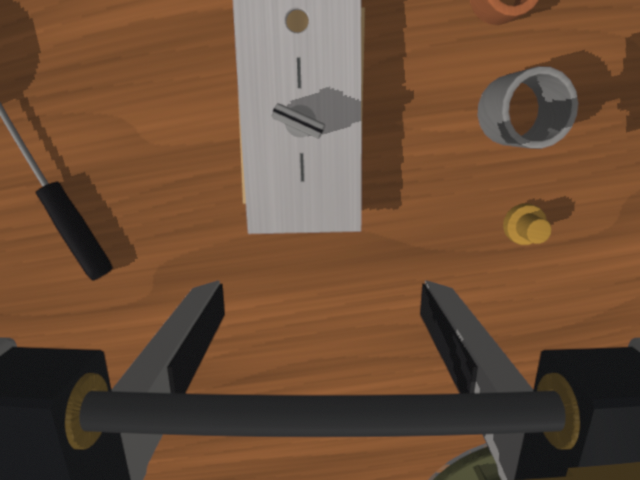

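The panel shows its eye at (297,20), index lines at (298,72) and (302,167), and the wing slot running from about (274,110) to (323,131), so it sits well off both aligned and crosswise. Measuring these.

```bash
python3 - <<'E'
from fit import *
c=load('panel');im=np.array(c['pixels']).astype(int)
g=im.mean(2);sat=im.max(2)-im.min(2)
def blob(mask,x0,x1,y0,y1):
    n,l,s,ce=cv2.connectedComponentsWithStats(mask[y0:y1,x0:x1].astype(np.uint8))
    i=1+np.argmax(s[1:,4]); ys,xs=np.where(l==i); return np.c_[xs+x0,ys+y0].astype(float),s[i]
e,s=blob(sat>30,280,315,5,36);print('eye px',e.mean(0),s)
i1,s=blob(g<110,290,308,50,95);print(i1.mean(0),s);i2,s=blob(g<110,293,312,145,190);print(i2.mean(0),s)
E=ray(c,[e.mean(0)],.033)[0];A=ray(c,[i1.mean(0)],.035)[0];B=ray(c,[i2.mean(0)],.035)[0]
print('eye',E,'idx mid',(A+B)/2,np.linalg.norm(A-B),'yaw',np.arctan2(*(A-B)[[1,0]]), np.arctan2(*(E-(A+B)/2)[[1,0]]),np.linalg.norm(E-(A+B)/2))
w,s=blob(g<75,265,330,100,140);print(w.mean(0),s)
W=ray(c,w,.069)[:,:2];r=cv2.minAreaRect(W.astype(np.float32));u=np.linalg.svd(W-W.mean(0))[2][0]
print('slot',r,'dir',np.arctan2(u[1],u[0]))
k,s=blob(sat<25,220,380,0,245);h=cv2.findContours((lambda m:(m.__setitem__((k[:,1].astype(int),k[:,0].astype(int)),1),m)[1])(np.zeros((480,640),np.uint8)),0,1)[0][0][:,0].astype(float)
for nm,sel,z in(('right',lambda p:(p[:,0]>345)&(p[:,1]>5)&(p[:,1]<225),.035),('left',lambda p:(p[:,0]<260)&(p[:,1]>5)&(p[:,1]<225),.035),('bot',lambda p:(p[:,1]>225)&(p[:,0]>255)&(p[:,0]<350),.035)):
    P=ray(c,h[sel(h)],z)[:,:2];l=cv2.fitLine(P.astype(np.float32),cv2.DIST_HUBER,0,.01,.01).ravel();print(nm,l,np.arctan(l[1]/l[0]))
E
```

```text
eye px [296.98087432  20.63387978] [  7   5  21  22 366]
[298.51546392  72.36082474] [ 7  8  4 30 97]
[301.64197531 166.87654321] [ 7  8  4 28 81]
eye [0.59455262 0.16985595 0.033     ] idx mid [0.51765714 0.18012022 0.035     ] 0.07590437544304376 yaw -0.13300600538985521 -0.13269899054387205 0.07760328508790301
[298.80327869 120.80874317] [  9   9  49  24 183]
slot ((0.517333447933197, 0.17990393936634064), (0.039261288940906525, 0.0028221963439136744), 57.78061294555664) dir -2.1435589012644867
right [ 0.9917529  -0.12816456  0.5349663   0.1276126 ] -0.12851806
left [ 0.99145913 -0.13041754  0.52861714  0.22827461] -0.13079011
bot [0.13331062 0.9910743  0.4244868  0.19382638] 1.4370877
```

Panel centre is (0.5175, 0.180) with yaw -0.132. The wing direction is 0.998 in world, so the fastener is at 1.13. I'll align the tool with the wing (yaw 0.998) above it.

apply_moves:
  jaw: 0
  increments:
    - {"tx": 0.936,"ty": -0.194,"tz": 0.5,"ax": 0,"ay": 0,"az": 0}
    - {"tx": 0.936,"ty": -0.194,"tz": 0.5,"ax": 0,"ay": 0,"az": 0}
    - {"tx": 0.936,"ty": -0.194,"tz": 0.5,"ax": 0,"ay": 0,"az": 0}
    - {"tx": 0,"ty": 0,"tz": 0.2,"ax": 0,"ay": 0,"az": -1}
    - {"tx": 0,"ty": 0,"tz": 0.2,"ax": 0,"ay": 0,"az": -1}
    - {"tx": 0,"ty": 0,"tz": 0.2,"ax": 0,"ay": 0,"az": -1}
    - {"tx": 0,"ty": 0,"tz": 0.2,"ax": 0,"ay": 0,"az": -1}
    - {"tx": 0,"ty": 0,"tz": 0.2,"ax": 0,"ay": 0,"az": -1}
    - {"tx": 0,"ty": 0,"tz": 0.2,"ax": 0,"ay": 0,"az": -1}
    - {"tx": 0,"ty": 0,"tz": 0.2,"ax": 0,"ay": 0,"az": -1}
    - {"tx": 0,"ty": 0,"tz": 0.2,"ax": 0,"ay": 0,"az": -1}
    - {"tx": 0,"ty": 0,"tz": 0.2,"ax": 0,"ay": 0,"az": -1}

```text
time_s: 6.18
ee_pos: [0.5175, 0.1798, 0.3054]
eef_rot: [-3.142, 0.0, 0.633]
force: [0.2, 0.2, -0.7]
grip_width: 0.0939
grip_force: 0.0
```

apply_moves:
  increments:
    - {"tx": 0,"ty": 0,"tz": 0,"ax": 0,"ay": 0,"az": -1}
    - {"tx": 0,"ty": 0,"tz": 0,"ax": 0,"ay": 0,"az": -1}
    - {"tx": 0,"ty": 0,"tz": 0,"ax": 0,"ay": 0,"az": -1}
    - {"tx": 0,"ty": 0,"tz": 0,"ax": 0,"ay": 0,"az": -1}
    - {"tx": 0,"ty": 0,"tz": 0,"ax": 0,"ay": 0,"az": -0.21}
    - {"tx": 0,"ty": 0,"tz": 0,"ax": 0,"ay": 0,"az": 0}
    - {"tx": 0,"ty": 0,"tz": 0,"ax": 0,"ay": 0,"az": 0}

```text
time_s: 7.05
ee_pos: [0.5175, 0.1799, 0.3057]
eef_rot: [3.142, -0.0, 0.995]
force: [-0.1, 0.3, 0.3]
grip_width: 0.0942
grip_force: 0.0
```

```bash
python3 - <<'E'
from h import *
c=snap('wrist','above');o=c['obs'];print(o['ee_pos'],o['eef_rot'],o['time_s'],o['force'],o['moment'])
E
```

```text
[0.5175218  0.17987777 0.30565345] [ 3.14158142e+00 -4.02900607e-05  9.95074122e-01] 7.05 [-0.10383233  0.33704895  0.32980168] [-0.09289164 -0.03243561 -0.02654253]
```

View pics/above.png

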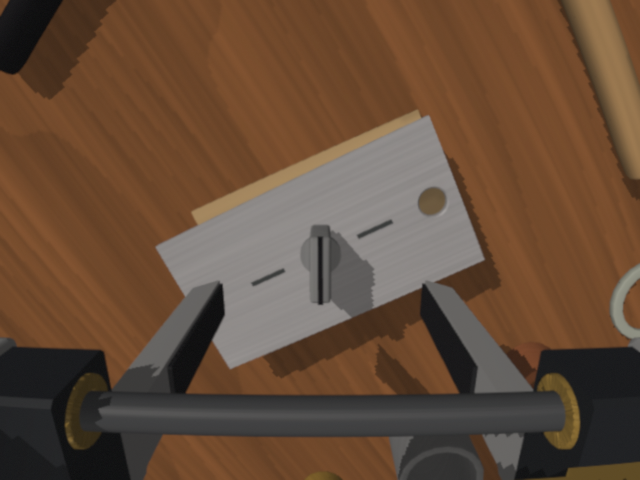

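The wing stands upright between the fingers, with its slot vertical at column 321. Descending 64.5 mm and closing.

apply_moves:
  increments:
    - {"tx": 0,"ty": 0,"tz": 0.7,"ax": 0,"ay": 0,"az": 0}
    - {"tx": 0,"ty": 0,"tz": 0.7,"ax": 0,"ay": 0,"az": 0}
    - {"tx": 0,"ty": 0,"tz": 0.5,"ax": 0,"ay": 0,"az": 0}
    - {"tx": 0,"ty": 0,"tz": 0.25,"ax": 0,"ay": 0,"az": 0}
    - {"tx": 0,"ty": 0,"tz": 0,"ax": 0,"ay": 0,"az": 0}

```text
time_s: 7.72
ee_pos: [0.5176, 0.1799, 0.2411]
eef_rot: [-3.141, 0.0, 0.996]
force: [-0.1, -0.2, 0.9]
grip_width: 0.094
grip_force: 0.0
```

apply_moves:
  jaw: 1
  force: 45
  increments:
    - {"tx": 0,"ty": 0,"tz": 0,"ax": 0,"ay": 0,"az": 0}
    - {"tx": 0,"ty": 0,"tz": 0,"ax": 0,"ay": 0,"az": 0}
    - {"tx": 0,"ty": 0,"tz": 0,"ax": 0,"ay": 0,"az": 0}
    - {"tx": 0,"ty": 0,"tz": 0,"ax": 0,"ay": 0,"az": 0}
    - {"tx": 0,"ty": 0,"tz": 0,"ax": 0,"ay": 0,"az": 0}
    - {"tx": 0,"ty": 0,"tz": 0,"ax": 0,"ay": 0,"az": 0}
    - {"tx": 0,"ty": 0,"tz": 0,"ax": 0,"ay": 0,"az": 0}
    - {"tx": 0,"ty": 0,"tz": 0,"ax": 0,"ay": 0,"az": 0}

```text
time_s: 8.72
ee_pos: [0.5175, 0.1799, 0.2411]
eef_rot: [-3.142, 0.0, 0.996]
force: [0.4, -0.8, -0.3]
grip_width: 0.0178
grip_force: 0.0
```

apply_moves:
  increments:
    - {"tx": 0,"ty": 0,"tz": 0,"ax": 0,"ay": 0,"az": 0}
    - {"tx": 0,"ty": 0,"tz": 0,"ax": 0,"ay": 0,"az": 0}
    - {"tx": 0,"ty": 0,"tz": 0,"ax": 0,"ay": 0,"az": 0}
    - {"tx": 0,"ty": 0,"tz": 0,"ax": 0,"ay": 0,"az": 0}

```text
time_s: 9.22
ee_pos: [0.5175, 0.1799, 0.2411]
eef_rot: [-3.142, 0.0, 0.996]
force: [-1.2, -0.1, 0.8]
grip_width: 0.0117
grip_force: 45.0
```

apply_moves:
  increments:
    - {"tx": 0,"ty": 0,"tz": -0.2,"ax": 0,"ay": 0,"az": 0}
    - {"tx": 0,"ty": 0,"tz": -0.4,"ax": 0,"ay": 0,"az": 0}
    - {"tx": 0,"ty": 0,"tz": -0.6,"ax": 0,"ay": 0,"az": 0}
    - {"tx": 0,"ty": 0,"tz": -0.6,"ax": 0,"ay": 0,"az": 0}
    - {"tx": 0,"ty": 0,"tz": -0.6,"ax": 0,"ay": 0,"az": 0}
    - {"tx": 0,"ty": 0,"tz": -0.4,"ax": 0,"ay": 0,"az": 0}
    - {"tx": 0,"ty": 0,"tz": -0.2,"ax": 0,"ay": 0,"az": 0}
    - {"tx": 0,"ty": 0,"tz": 0,"ax": 0,"ay": 0,"az": 0}
    - {"tx": 0,"ty": 0,"tz": 0,"ax": 0,"ay": 0,"az": 0}

```text
time_s: 10.35
ee_pos: [0.5174, 0.1798, 0.3305]
eef_rot: [-3.141, 0.001, 0.996]
force: [-1.2, 0.4, -3.0]
grip_width: 0.0119
grip_force: 45.0
```

```bash
python3 - <<'E'
from h import *
c=snap('wrist','lift');o=c['obs'];print(o['ee_pos'],o['eef_rot'],o['time_s'],o['force'],o['moment'],o['grip_width'],o['grip_force'])
E
```

```text
[0.51742731 0.17984504 0.33051729] [-3.14085023e+00  8.21261434e-04  9.95962431e-01] 10.35 [-1.16866156  0.40271776 -2.99372953] [-0.00834996 -0.02740347 -0.01172544] 0.011871191071954128 44.998939633369446
```

View pics/lift.png

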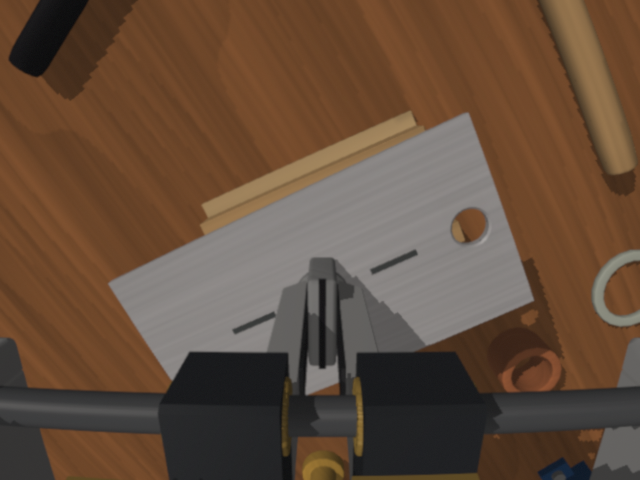

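The panel is lifted and level, with the eye at about (469,226) and index lines at (394,262) and (254,323). I'll measure its pose in the hand.

```bash
python3 - <<'E'
from h import *
c=load('lift');im=np.array(c['pixels']).astype(int);g=im.mean(2);sat=im.max(2)-im.min(2)
def blob(m,x0,x1,y0,y1):
    n,l,s,ce=cv2.connectedComponentsWithStats(m[y0:y1,x0:x1].astype(np.uint8));i=1+np.argmax(s[1:,4]);ys,xs=np.where(l==i);return np.array([xs.mean()+x0,ys.mean()+y0]),s[i]
a,s=blob(g<110,365,425,242,280);print(a,s);b,s=blob(g<110,225,275,308,340);print(b,s);e,s=blob(sat>30,440,500,200,250);print(e,s)
z=.1505-.026
A,B=ray(c,[a,b],z);E=ray(c,[e],z-.002)[0];M=(A+B)/2
print(A,B,np.linalg.norm(A-B),'yaw',np.arctan2(*(A-B)[[1,0]]),'mid',M,'eye',E,np.linalg.norm((E-M)[:2]),np.arctan2(*(E-M)[[1,0]]))
E
```

```text
[393.51020408 261.63556851] [  5   7  48  26 343]
[253.68100358 322.61648746] [  7   3  43  23 279]
[468.35658915 225.19490587] [ 12   9  34  33 903]
[0.55590207 0.17460747 0.1245    ] [0.48065278 0.18474804 0.1245    ] 0.07592948743191703 yaw -0.1339526673613404 mid [0.51827743 0.17967775 0.1245    ] eye [0.59516884 0.17007739 0.1225    ] 0.07748842289187527 -0.12421325065919733
```

Panel yaw in the hand is -0.132 and the eye is where I expected it. Now carrying it over the housing.

apply_moves:
  increments:
    - {"tx": -0.574,"ty": 0.365,"tz": 0,"ax": 0,"ay": 0,"az": 0}
    - {"tx": -0.574,"ty": 0.365,"tz": 0,"ax": 0,"ay": 0,"az": 0}
    - {"tx": -0.574,"ty": 0.365,"tz": 0,"ax": 0,"ay": 0,"az": 0}
    - {"tx": -0.574,"ty": 0.365,"tz": 0,"ax": 0,"ay": 0,"az": 0}
    - {"tx": -0.574,"ty": 0.365,"tz": 0,"ax": 0,"ay": 0,"az": 0}
    - {"tx": -0.574,"ty": 0.365,"tz": 0,"ax": 0,"ay": 0,"az": 0}
    - {"tx": -0.574,"ty": 0.365,"tz": 0,"ax": 0,"ay": 0,"az": 0}
    - {"tx": -0.574,"ty": 0.365,"tz": 0,"ax": 0,"ay": 0,"az": 0}
    - {"tx": -0.574,"ty": 0.365,"tz": 0,"ax": 0,"ay": 0,"az": 0}
    - {"tx": -0.574,"ty": 0.365,"tz": 0,"ax": 0,"ay": 0,"az": 0}

```text
time_s: 11.65
ee_pos: [0.5154, -0.0261, 0.3312]
eef_rot: [3.142, 0.0, 0.995]
force: [-0.0, 0.3, -2.3]
grip_width: 0.0118
grip_force: 45.0
```

apply_moves:
  increments:
    - {"tx": -0.574,"ty": 0.365,"tz": 0,"ax": 0,"ay": 0,"az": 0}
    - {"tx": -0.574,"ty": 0.365,"tz": 0,"ax": 0,"ay": 0,"az": 0}
    - {"tx": -0.574,"ty": 0.365,"tz": 0,"ax": 0,"ay": 0,"az": 0}
    - {"tx": -0.574,"ty": 0.365,"tz": 0,"ax": 0,"ay": 0,"az": 0}
    - {"tx": -0.574,"ty": 0.365,"tz": 0,"ax": 0,"ay": 0,"az": 0}
    - {"tx": -0.574,"ty": 0.365,"tz": 0,"ax": 0,"ay": 0,"az": 0}
    - {"tx": -0.574,"ty": 0.365,"tz": 0,"ax": 0,"ay": 0,"az": 0}
    - {"tx": -0.574,"ty": 0.365,"tz": 0,"ax": 0,"ay": 0,"az": 0}
    - {"tx": -0.574,"ty": 0.365,"tz": 0,"ax": 0,"ay": 0,"az": 0}
    - {"tx": -0.574,"ty": 0.365,"tz": 0,"ax": 0,"ay": 0,"az": 0}

```text
time_s: 12.9
ee_pos: [0.5141, -0.2296, 0.3311]
eef_rot: [-3.142, -0.0, 0.996]
force: [-0.5, -0.1, -2.2]
grip_width: 0.0118
grip_force: 45.0
```

apply_moves:
  increments:
    - {"tx": 0,"ty": 0,"tz": 0,"ax": 0,"ay": 0,"az": -0.59}
    - {"tx": 0,"ty": 0,"tz": 0,"ax": 0,"ay": 0,"az": -0.59}
    - {"tx": 0,"ty": 0,"tz": 0,"ax": 0,"ay": 0,"az": -0.59}
    - {"tx": 0,"ty": 0,"tz": 0,"ax": 0,"ay": 0,"az": -0.59}
    - {"tx": 0,"ty": 0,"tz": 0,"ax": 0,"ay": 0,"az": 0}
    - {"tx": 0,"ty": 0,"tz": 0,"ax": 0,"ay": 0,"az": 0}

```text
time_s: 13.65
ee_pos: [0.5141, -0.2285, 0.3311]
eef_rot: [-3.142, -0.0, 1.201]
force: [-0.4, 0.6, -3.5]
grip_width: 0.0119
grip_force: 45.0
```

```bash
python3 - <<'E'
from h import *
c=snap('wrist','over');o=c['obs'];print(o['ee_pos'],o['eef_rot'],o['time_s'],o['force'],o['moment'],o['grip_width'],o['grip_force'])
s=snap('side','over_side');q=snap('scene','over_scene')
im=lambda c,x,y,w,h,k:cv2.resize(np.array(c['pixels'])[y:y+h,x:x+w,::-1],(w*k,h*k),interpolation=cv2.INTER_CUBIC)
a=np.array(c['pixels'])[:,:,::-1][0:300,120:520]
b=im(s,230,270,160,120,2);d=im(q,200,120,160,120,2)
out=np.zeros((600,720,3),np.uint8);out[:300,:400]=a;out[300:540,:320]=b;out[300:540,400:720]=d
cv2.imwrite('pics/over_m.png',out)
E
```

```text
[ 0.51408642 -0.22852947  0.33110663] [-3.14152484e+00 -1.64936662e-05  1.20075414e+00] 13.65 [-0.44962266  0.63401894 -3.5070796 ] [-0.04406586 -0.10023463 -0.00558709] 0.011890398841065148 44.99895215034485
```

View pics/over_m.png

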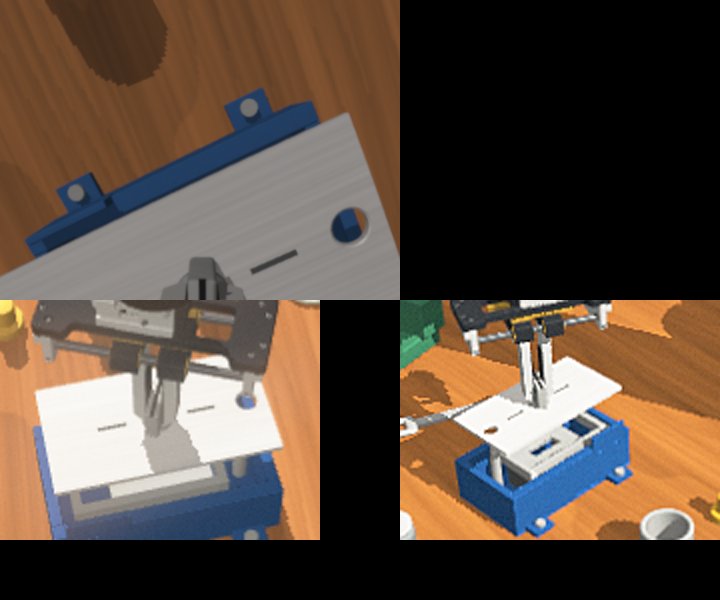

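The panel hangs level over the housing, and the post stands below the eye in the side and scene views. I'll lower it in steps and watch the force.

apply_moves:
  increments:
    - {"tx": 0,"ty": 0,"tz": 0.3,"ax": 0,"ay": 0,"az": 0}
    - {"tx": 0,"ty": 0,"tz": 0.3,"ax": 0,"ay": 0,"az": 0}
    - {"tx": 0,"ty": 0,"tz": 0.2,"ax": 0,"ay": 0,"az": 0}
    - {"tx": 0,"ty": 0,"tz": 0.2,"ax": 0,"ay": 0,"az": 0}
    - {"tx": 0,"ty": 0,"tz": 0.17,"ax": 0,"ay": 0,"az": 0}
    - {"tx": 0,"ty": 0,"tz": 0,"ax": 0,"ay": 0,"az": 0}
    - {"tx": 0,"ty": 0,"tz": 0,"ax": 0,"ay": 0,"az": 0}

```text
time_s: 14.68
ee_pos: [0.5141, -0.2283, 0.2963]
eef_rot: [3.141, 0.0, 1.202]
force: [1.0, -0.2, -2.0]
grip_width: 0.0117
grip_force: 45.0
```

```bash
python3 - <<'E'
from h import *
c=snap('wrist','d1');o=c['obs'];print(o['ee_pos'],o['eef_rot'],o['time_s'],o['force'],o['moment'])
s=snap('side','d1s');q=snap('scene','d1q')
P=[[0.5916,-0.2224,.09]]
k=lambda c,x,y,w,h,f:cv2.resize(np.array(c['pixels'])[y:y+h,x:x+w,::-1],(w*f,h*f),interpolation=cv2.INTER_CUBIC)
print(proj(c,P),proj(s,P),proj(q,P))
out=np.hstack([k(s,320,300,60,80,6),k(q,210,150,60,80,6)])
cv2.imwrite('pics/d1m.png',out)
E
```

```text
[ 0.51413961 -0.22825266  0.29628008] [3.14121838e+00 4.12632280e-05 1.20196678e+00] 14.675 [ 1.00840998 -0.23605443 -1.95164845] [-0.03965663 -0.07995779  0.00263978]
[[468.10802754 227.33379132]] [[351.23345396 330.39728771]] [[247.07936984 195.80305202]]
```

View pics/d1m.png

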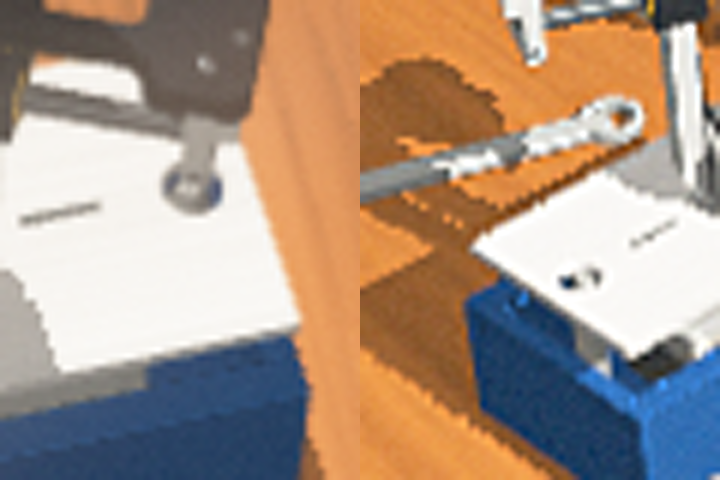

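The post tip is inside the eye in both views and the force reading shows no contact. Continuing down to the propped height.

apply_moves:
  increments:
    - {"tx": 0,"ty": 0,"tz": 0.15,"ax": 0,"ay": 0,"az": 0}
    - {"tx": 0,"ty": 0,"tz": 0.15,"ax": 0,"ay": 0,"az": 0}
    - {"tx": 0,"ty": 0,"tz": 0.15,"ax": 0,"ay": 0,"az": 0}
    - {"tx": 0,"ty": 0,"tz": 0.1,"ax": 0,"ay": 0,"az": 0}
    - {"tx": 0,"ty": 0,"tz": 0,"ax": 0,"ay": 0,"az": 0}
    - {"tx": 0,"ty": 0,"tz": 0,"ax": 0,"ay": 0,"az": 0}

```text
time_s: 15.58
ee_pos: [0.5141, -0.2282, 0.2797]
eef_rot: [3.141, -0.0, 1.202]
force: [0.0, 0.7, -3.6]
grip_width: 0.0117
grip_force: 45.0
```

apply_moves:
  increments:
    - {"tx": 0,"ty": 0,"tz": 0.04,"ax": 0,"ay": 0,"az": 0}
    - {"tx": 0,"ty": 0,"tz": 0.02,"ax": 0,"ay": 0,"az": 0}
    - {"tx": 0,"ty": 0,"tz": 0,"ax": 0,"ay": 0,"az": 0}

```text
time_s: 15.95
ee_pos: [0.5141, -0.2282, 0.2781]
eef_rot: [3.141, 0.0, 1.202]
force: [-2.0, 0.8, 3.3]
grip_width: 0.0118
grip_force: 45.0
```

It makes contact at the propped height, as expected, so the panel is hung. I'll ease off slightly and turn the wing 64.6° clockwise.

apply_moves:
  increments:
    - {"tx": 0,"ty": 0,"tz": -0.015,"ax": 0,"ay": 0,"az": 0}
    - {"tx": 0,"ty": 0,"tz": 0,"ax": 0,"ay": 0,"az": 0.4}
    - {"tx": 0,"ty": 0,"tz": 0,"ax": 0,"ay": 0,"az": 0.8}
    - {"tx": 0,"ty": 0,"tz": 0,"ax": 0,"ay": 0,"az": 0.8}
    - {"tx": 0,"ty": 0,"tz": 0,"ax": 0,"ay": 0,"az": 0.8}
    - {"tx": 0,"ty": 0,"tz": 0,"ax": 0,"ay": 0,"az": 0.8}
    - {"tx": 0,"ty": 0,"tz": 0,"ax": 0,"ay": 0,"az": 0.8}
    - {"tx": 0,"ty": 0,"tz": 0,"ax": 0,"ay": 0,"az": 0.8}
    - {"tx": 0,"ty": 0,"tz": 0,"ax": 0,"ay": 0,"az": 0.8}
    - {"tx": 0,"ty": 0,"tz": 0,"ax": 0,"ay": 0,"az": 0}

```text
time_s: 17.2
ee_pos: [0.5141, -0.2282, 0.2781]
eef_rot: [-3.142, -0.0, 0.678]
force: [-0.6, -0.7, -0.9]
grip_width: 0.0116
grip_force: 45.0
```

```bash
python3 - <<'E'
from h import *
o=get_obs();print(o['ee_pos'],o['eef_rot'],o['time_s'],o['force'],o['moment'],o['grip_width'])
E
```

```text
[ 0.51409737 -0.22821599  0.27814767] [-3.14150771e+00 -1.47607446e-05  6.77723915e-01] 17.2 [-0.57862427 -0.66796907 -0.88239938] [ 0.045503    0.06657136 -0.00928053] 0.011586505325226393
```

apply_moves:
  increments:
    - {"tx": 0,"ty": 0,"tz": 0,"ax": 0,"ay": 0,"az": 0.8}
    - {"tx": 0,"ty": 0,"tz": 0,"ax": 0,"ay": 0,"az": 0.8}
    - {"tx": 0,"ty": 0,"tz": 0,"ax": 0,"ay": 0,"az": 0.8}
    - {"tx": 0,"ty": 0,"tz": 0,"ax": 0,"ay": 0,"az": 0.8}
    - {"tx": 0,"ty": 0,"tz": 0,"ax": 0,"ay": 0,"az": 0.8}
    - {"tx": 0,"ty": 0,"tz": 0,"ax": 0,"ay": 0,"az": 0.8}
    - {"tx": 0,"ty": 0,"tz": 0,"ax": 0,"ay": 0,"az": 0.8}
    - {"tx": 0,"ty": 0,"tz": 0,"ax": 0,"ay": 0,"az": 0.8}
    - {"tx": 0,"ty": 0,"tz": 0,"ax": 0,"ay": 0,"az": 0.52}
    - {"tx": 0,"ty": 0,"tz": 0,"ax": 0,"ay": 0,"az": 0}
    - {"tx": 0,"ty": 0,"tz": 0,"ax": 0,"ay": 0,"az": 0}

```text
time_s: 18.58
ee_pos: [0.5141, -0.2282, 0.2781]
eef_rot: [-3.142, 0.0, 0.076]
force: [0.7, -0.2, -2.9]
grip_width: 0.0119
grip_force: 45.0
```

```bash
cat > m.py <<'E'
from h import *
import sys
c=snap('wrist',sys.argv[1]);o=c['obs']
print(o['ee_pos'],o['eef_rot'],o['time_s'],o['force'],o['moment'],o['grip_width'])
im=np.array(c['pixels']).astype(int);g=im.mean(2).astype(np.uint8)
t=o['ee_pos'];y=0.074;z=t[2]-.206;ax=np.array([np.cos(y),np.sin(y),0]);n=np.array([-np.sin(y),np.cos(y),0]);c0=np.array([t[0],t[1],z])
# rectified top-down patch of the panel's top plane, 4 px/mm, x -95..95 -> cols, y 50..-50 -> rows
xs,ys=np.meshgrid(np.arange(20,100,.25),np.arange(60,-60,-.25))
P=(c0+xs[...,None]*1e-3*ax+ys[...,None]*1e-3*n).reshape(-1,3)
uv=proj(c,P).astype(np.float32).reshape(*xs.shape,2)
p=cv2.remap(g,uv[...,0],uv[...,1],cv2.INTER_LINEAR)
s=cv2.remap((im.max(2)-im.min(2)).astype(np.uint8),uv[...,0],uv[...,1],cv2.INTER_LINEAR)
print('index region gray',[int(v) for v in p[200:280:8,70]])
m=(p<115)&(abs(ys)<8)&(xs>25)&(xs<55)&(s<40)
k,l,st,ce=cv2.connectedComponentsWithStats(m.astype(np.uint8))
for i in range(1,k):
    if st[i,4]>100:
        q=l==i;A=np.c_[xs[q],ys[q]];u=np.linalg.svd(A-A.mean(0),full_matrices=False)[2][0];print('blob mm',A.mean(0).round(2),'x',A[:,0].min(),A[:,0].max(),'y',A[:,1].min(),A[:,1].max(),'ang',round(float(np.arctan(u[1]/u[0])),4))
# panel far edge (+x) and long sides, by outline of bright plate
for x in(30,60,85):
    col=p[:,int((x-20)*4)].astype(int);d=np.diff(cv2.GaussianBlur(col.astype(np.float32).reshape(-1,1),(1,9),0).ravel())
    i=np.argmax(d[:120]);j=360+np.argmin(d[360:]);print('x',x,'edges y',60-i*.25,60-j*.25)
E
python3 m.py t1
```

```text
[ 0.51409024 -0.22823124  0.27806779] [-3.14155870e+00  1.28311343e-04  7.59339619e-02] 18.575 [ 0.65662656 -0.23405915 -2.88161031] [ 0.03153249  0.02662984 -0.0311292 ] 0.011868540747308576
index region gray [165, 162, 164, 168, 161, 99, 77, 161, 163, 160]
blob mm [39.09 -1.21] x 27.25 51.0 y -2.75 0.25 ang -0.0183
x 30 edges y 49.0 -50.75
x 60 edges y 48.5 -51.5
x 85 edges y 48.0 -51.75
```

The drag turned the panel to yaw 0.056, while the wing is at 0.076. I'll overturn by about 0.02, then turn back so panel and wing swing together to centre.

apply_moves:
  increments:
    - {"tx": 0,"ty": 0,"tz": 0,"ax": 0,"ay": 0,"az": 0.12}
    - {"tx": 0,"ty": 0,"tz": 0,"ax": 0,"ay": 0,"az": 0.12}
    - {"tx": 0,"ty": 0,"tz": 0,"ax": 0,"ay": 0,"az": 0}
    - {"tx": 0,"ty": 0,"tz": 0,"ax": 0,"ay": 0,"az": -0.1}
    - {"tx": 0,"ty": 0,"tz": 0,"ax": 0,"ay": 0,"az": -0.1}
    - {"tx": 0,"ty": 0,"tz": 0,"ax": 0,"ay": 0,"az": 0}
    - {"tx": 0,"ty": 0,"tz": 0,"ax": 0,"ay": 0,"az": 0}

```text
time_s: 19.5
ee_pos: [0.5141, -0.2282, 0.2782]
eef_rot: [-3.142, -0.0, 0.071]
force: [-0.1, 0.5, -3.5]
grip_width: 0.0117
grip_force: 45.0
```

```bash
python3 m.py t2
```

```text
[ 0.51408497 -0.22823419  0.27819347] [-3.14157838e+00 -4.04211886e-05  7.09172185e-02] 19.5 [-0.08148592  0.51741291 -3.47131157] [-0.01906589  0.03413514  0.00614906] 0.01167196142563562
index region gray [164, 162, 165, 167, 160, 74, 108, 163, 163, 159]
blob mm [39.39 -0.72] x 27.25 51.0 y -2.0 0.75 ang -0.0066
x 30 edges y 49.5 -50.5
x 60 edges y 49.25 -50.5
x 85 edges y 49.25 -50.75
```

The fastener is lined up to within about 0.005 rad and the panel is centred. Now pressing down.

apply_moves:
  force: 60
  increments:
    - {"tx": 0,"ty": 0,"tz": 0,"ax": 0,"ay": 0,"az": 0}
    - {"tx": 0,"ty": 0,"tz": 0.05,"ax": 0,"ay": 0,"az": 0}
    - {"tx": 0,"ty": 0,"tz": 0.05,"ax": 0,"ay": 0,"az": 0}
    - {"tx": 0,"ty": 0,"tz": 0.03,"ax": 0,"ay": 0,"az": 0}
    - {"tx": 0,"ty": 0,"tz": 0,"ax": 0,"ay": 0,"az": 0}
    - {"tx": 0,"ty": 0,"tz": 0,"ax": 0,"ay": 0,"az": 0}

```text
time_s: 20.3
ee_pos: [0.5141, -0.2282, 0.2745]
eef_rot: [3.141, -0.0, 0.071]
force: [-2.1, 0.8, 4.5]
grip_width: 0.0119
grip_force: 60.0
```

apply_moves:
  increments:
    - {"tx": 0,"ty": 0,"tz": 0.05,"ax": 0,"ay": 0,"az": 0}
    - {"tx": 0,"ty": 0,"tz": 0.03,"ax": 0,"ay": 0,"az": 0}
    - {"tx": 0,"ty": 0,"tz": 0,"ax": 0,"ay": 0,"az": 0}
    - {"tx": 0,"ty": 0,"tz": 0,"ax": 0,"ay": 0,"az": 0}

```text
time_s: 20.8
ee_pos: [0.5141, -0.2282, 0.2721]
eef_rot: [3.142, -0.0, 0.071]
force: [-3.1, 1.9, 6.0]
grip_width: 0.0114
grip_force: 60.0
```

The tongue is through, and the force follows the seat's spring. Pressing the last bit until the frame takes the load.

apply_moves:
  increments:
    - {"tx": 0,"ty": 0,"tz": 0.03,"ax": 0,"ay": 0,"az": 0}
    - {"tx": 0,"ty": 0,"tz": 0,"ax": 0,"ay": 0,"az": 0}
    - {"tx": 0,"ty": 0,"tz": 0,"ax": 0,"ay": 0,"az": 0}

```text
time_s: 21.18
ee_pos: [0.5141, -0.2282, 0.2713]
eef_rot: [3.141, -0.0, 0.071]
force: [-3.8, 1.3, 6.0]
grip_width: 0.0112
grip_force: 60.0
```

apply_moves:
  increments:
    - {"tx": 0,"ty": 0,"tz": 0.025,"ax": 0,"ay": 0,"az": 0}
    - {"tx": 0,"ty": 0,"tz": 0,"ax": 0,"ay": 0,"az": 0}
    - {"tx": 0,"ty": 0,"tz": 0,"ax": 0,"ay": 0,"az": 0}

```text
time_s: 21.55
ee_pos: [0.5141, -0.2282, 0.2711]
eef_rot: [3.141, -0.0, 0.071]
force: [-5.6, 2.5, 12.4]
grip_width: 0.0117
grip_force: 60.0
```

apply_moves:
  increments:
    - {"tx": 0,"ty": 0,"tz": 0.025,"ax": 0,"ay": 0,"az": 0}
    - {"tx": 0,"ty": 0,"tz": 0,"ax": 0,"ay": 0,"az": 0}
    - {"tx": 0,"ty": 0,"tz": 0,"ax": 0,"ay": 0,"az": 0}
    - {"tx": 0,"ty": 0,"tz": 0,"ax": 0,"ay": 0,"az": 0}

```text
time_s: 22.05
ee_pos: [0.5141, -0.2282, 0.271]
eef_rot: [3.141, -0.001, 0.071]
force: [-8.8, 3.9, 20.9]
grip_width: 0.0117
grip_force: 60.0
```

```bash
python3 m.py f1; python3 - <<'E'
from h import *
# tilt check: index-line length/eye via far edge of panel in the side view at the flush height
o=get_obs();print(o['force'],o['moment'],o['qpos'])
E
```

```text
[ 0.51411823 -0.22823202  0.27100914] [ 3.14113378e+00 -7.26087397e-04  7.10196782e-02] 22.05 [-8.79724226  3.91330381 20.92827888] [ 0.91293915  1.80041664 -0.02303866] 0.011690844963852622
index region gray [164, 163, 166, 168, 160, 74, 110, 164, 164, 160]
blob mm [38.88 -0.7 ] x 27.25 51.0 y -2.0 0.75 ang -0.0069
x 30 edges y 49.5 -50.5
x 60 edges y 49.25 -50.75
x 85 edges y 49.25 -50.75
[-8.9615873   4.19197003 20.95631868] [0.92679318 1.75112802 0.02846084] [-4.82861810e-01  4.70989163e-01  1.61698143e+00  7.21373538e-07
  1.05283007e+00  1.01689072e+00]
```

The panel sits on a hard stop exactly at the predicted flush height (TCP 0.271 m). Press force is 21 N, fastener and panel are aligned, and the grip isn't slipping. Handing in.

```bash
python3 -c "from station import hand_in; print(hand_in())"
```

```text
the job is handed in; nothing more can be done
None
```

The panel hangs on the post between the guides with its fastener lined up, and I handed it in at about 22 s with the arm still pressing it flush (about 21 N); the other things on the bench were left alone, and no verdict came back.

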